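# Hang the dial thermometer inside the warming cabinet

### The job

Put the dial thermometer back into the cup-warming cabinet: take it in upright through the hatch opening without touching the opening's rim, hang it by its slot on the hook inside with the dial towards the glass front, and let go. The hook can stand a little to either side on its rail, so feel for it with light pressure and do not force the thermometer on. Then slide the hatch fully shut, and leave the cups and glasses where they are.

Things in the scene. Friction and masses are not known exactly. Their poses are not given: they have to be found in the camera images.
- thermo_grip (a point): Middle of the black grip tab on top of a steel dial thermometer (106 mm tall, about 150 g) that stands upright on its foot. 94 mm above the foot's underside. Axes: z up, x from dial to back (the dial faces -x), y across. The tab is 10 mm (x) by 22 mm (y), from 78 to 106 mm above the underside; the slot's top edge lies 22 mm below this point.
- thermometer: The same; origin under its foot (28 x 50 x 4 mm, x y z). Round case 46 mm across, 18 mm thick, 5 to 51 mm up. Between case and tab a flat steel hanger plate in the plane x = 0, 4 mm thick, 56 mm wide (y) from 42 to 72 mm up, above that a neck 22 mm wide. Slot through the plate along x: 8.4 mm wide, mid y, from 52 to 72 mm up. Hung, the slot's top edge rests on the hook.
- cabinet: Glass-fronted steel warming cabinet, fixed, 200 x 320 x 165 mm (x y z); origin under its centre on the worktop, glass front at its -x, back wall's inner face at x = +96 mm, floor 16 mm up. One hook on a short rail on the back wall, below the opening: a 5 mm round steel rod pointing to -x, level shank, then a tip bent upward, ending 9 mm higher than the shank's top.
- opening (a point): Middle of the hatch opening in the cabinet's top, at (39, -75, 168) mm in the cabinet's frame, axes as the cabinet's. The clear opening is 94 mm along x and 124 mm along y; the rim round it is 8 mm wide and reaches up to this height; guide channels along y just outside the rim reach 174 mm.
- opening_rim: The aluminium rim round the opening, part of the cabinet (origin in the cabinet's axis, 164.5 mm up); not to be touched.
- rail_mid (a point): Middle of the hook's rail, at (58, -75, 122) mm in the cabinet's frame, the height of the top of the hook's shank; cabinet's axes. From here the shank runs 20 mm back to its clamp and 10 mm to the front, the bent tip ends 20 mm to the front. The hook's place along y is NOT measured: anywhere within 15 mm either side of this point, clamped to the rail (slips only above 18 N).
- hatch (a joint): Sliding hatch on top of the cabinet: 0 = fully shut over the opening, 0.15 m = fully open, growing towards the cabinet's +y; the opening is free from 0.13 on. Slides stiffly (about 1.5 N) and stays where it is left.
- hatch_handle (a point): Middle of the hatch's black handle, a bar 56 mm along the cabinet's x, 10 mm thick along y and 24 mm high, standing on the 3 mm hatch plate whose upper side is 172 mm above the worktop; this point is 183 mm up. It moves with the hatch.
- mug: White mug, 84 x 123 x 91 mm, on the worktop beside the cabinet; leave it.
- upturned_glass: Glass tumbler, mouth down, 71 mm across, 94 mm high, on the worktop behind the thermometer; leave it. (Not listed: a fixed bench can opener, 330 mm tall, stands at the worktop's right front edge about 0.36 m ahead and 0.45 m to the right of the robot's base; pass over or round it.)
- warm_cup: Cup inside the cabinet, 94 x 117 x 58 mm; leave it.
- warm_glass: Upturned tumbler inside the cabinet, 68 mm across, 90 mm high; leave it.
There are look-alikes about, which are no part of the job. There is more than one size of the thermometer; the job needs the smallest.

How it is judged:
On the way:
1. the thermometer hangs on the hook inside the cabinet, let go, while the hatch is still open (z of thermo_grip in the frame of rail_mid between 0.017 and 0.027 m and x of thermo_grip in the frame of rail_mid between -0.02 and 0.03 m and y of thermo_grip in the frame of rail_mid between -0.022 and 0.022 m and contact force between thermometer and the fingers below 0.05 N and value of joint hatch above 0.06 m), for 0.2 s.
At the end, for the whole second after the job is handed in: The thermometer hangs on the hook (grip tab middle 17-27 mm above the shank, within 22 mm sideways of the rail point, 20 mm in front to 30 mm behind it), tilt under 0.2 rad, dial to the glass front within 0.5 rad, at rest (below 0.03 m/s); the hatch is shut to within 5 mm (z of thermo_grip in the frame of rail_mid between 0.017 and 0.027 m and x of thermo_grip in the frame of rail_mid between -0.02 and 0.03 m and y of thermo_grip in the frame of rail_mid between -0.022 and 0.022 m and angle between thermometer's own z axis and vertical below 0.2 rad and angle between the x axis of thermometer and the x axis of cabinet, either way round below 0.5 rad and x of cabinet in the frame of thermometer below -0.02 m and linear speed of thermometer below 0.03 m/s and value of joint hatch below 0.005 m); the robot touches nothing.
It fails at once if the rim of the opening is touched (more than 0.5 N) by the thermometer or the robot (contact force between opening_rim and anything else above 0.5 N).
It fails at once if the thermometer is forced: more than 15 N between it and the cabinet, hook or rail (contact force between thermometer and cabinet above 15 N).
It fails at once if a mug, cup or glass is pushed more than 20 mm from its place (distance of any of mug, upturned_glass, warm_cup, warm_glass from where it was at the start of the episode above 0.02 m).
It also fails if it takes over 72 s, if anything falls off the work surface, if the arm or the gripper's body presses on something with over 40 N, if the wrist force passes 120 N, or if a joint passes its speed limit or range.

### The arm

A 6-joint arm with a two-finger parallel gripper is mounted at the origin on a cart in front of the work surface, level with it; the furniture and walls round the work are solid. World frame = base frame: x ahead of the robot, y to its left, z up, the work surface at z = 0. Lengths are in m, angles in rad, forces in N, time in s.
With the tool pointing down it reaches from about 0.35 to 0.775 m from the base axis. Payload 7.3 kg.
Tool frame: the origin (TCP) lies on the mounting face of the last link; the fingertips stand 178 mm ahead of it and the grasp point (between the pads) lies 159 mm ahead of it; z points along the fingers, y is the line along which they close (so a half turn about z gives the same grasp; the last joint's range is limited). The gripper opens to 92 mm and grips with 3 to 60 N. Pads are 19 mm wide; open, the fingers measure 130 mm over their backs; the gripper's body (75 mm by 190 mm) begins 47 mm behind the grasp point.
Start: joints at [-1.481, 0.342, 1.524, -0, 1.275, -0.146], TCP at [0.123, -0.51, 0.405] pointing down, gripper open.
Joint ranges: [-2.53, 2.53], [-0.77, 2.02], [0.04, 2.7], [-1, 4.14], [0.28, 2.66], [-3.11, 3.11]. Speed limits (rad/s): [2.57, 2.57, 3.14, 3.14, 3.14, 3.14].

### API

Orientations are given as a rotation vector (axis times angle).
In Python, from cell import robot gives the robot as it stands. The module is installed in compiled form; this text tells all that it offers.
- The arm moves only by the shell command python3 -m handwheel 'ROWS' [OPENING] [FORCE]. ROWS is JSON, one flat list of numbers, 6 for each row, row after row: the shift along the tool's x, y, z in m, then the turn, a rotation vector about the tool's x, y, z in degrees. A call has 1 to 12 rows; each row is the pose to reach, as a shift and turn from the pose commanded when the call began, along the tool's axes at that moment; what a row does not reach only later rows make up. A row lasts 1/8 s, in which the tool goes at most 62.5 mm and 10.7 degrees, less where a joint would pass 70% of its speed; a pose out of reach is approached as far as the arm can. A call with a gripper value outside its range is refused whole. OPENING is the opening in per cent of the stroke, from 0 (shut) to 100 (fully open), set as the call begins (- or left out, the last holds). The fingers move at their own pace and stop on an object; FORCE is the grip in N (left out, the last holds). Time passes only in rows, so rows that repeat a pose let the fingers close. It gives the time, the measured TCP pose, the force, the opening and the grip force at its end, in the units of the state.
- robot.get_state(): the state, without advancing time (a new reading comes with each control period).
- robot.read_camera(name): name is "scene" or "top"; returns a dict with "pixels" (400x640x3 uint8, blue, green, red), "fx", "fy", "cx", "cy" (pixels), "R" (3x3) and "t" (3): a world point X has camera coordinates R X + t. Camera axes: x right, y down, z forward; pixel columns grow to the right and rows downward; lengths in m; the calibration is good to about 2 mm. A picture is of the moment at which its call begins. There is no depth.
- robot.sign_off(): hands the job in; it is judged then, once.
Trained networks look in the newest picture that a camera, given by its name, has taken for a name from the list of things; names that differ only in an ending like _2 or _b are one class to them, and where a whole thing is asked for, a point or a joint stands for the part that bears it (a point fixed in the world has none). Each returns a list of dicts, best first, with "p" (0 to 1); they miss things now and then, are a little off and sometimes report something else, mostly with a low value. They report only what shows in the picture. A call takes as long as a camera call. They do not tell look-alikes from the thing itself.
- robot.find_in(name, camera): "extent" ([left, top, width, height] in pixels, round what is visible of it).
The state is a dict: "t": time; "joints": joint angles; "qvel": joint speeds; "joint_efforts": joint torques, N m; "position": TCP position; "ee_rot": TCP orientation; "wrist_force": force on the tool from outside, world axes, zero at the start; "wrist_torque": the same for the moment, N m; "finger_gap": finger opening in m; "gripper_force": force on a finger pad.
Only numpy, scipy, OpenCV 4.12 (cv2) and the standard library are available. Lean on these libraries where they do the work, as an engineer would, in place of code of your own. Each camera call takes 0.05 s, during which the arm holds its last target. There are 200 camera calls.

## Working session

There is one attempt and no reset: what is moved stays moved. The work goes in short steps, Python scripts to look and compute and a shell command to move; the robot and the scene stay as the last step left them, time stands still between calls to the robot, and variables do not carry over. Pictures are saved under pics/ and viewed, at most 10 in all, crops included, and the job is handed in when it is done.

```bash
mkdir -p pics
cat > h.py <<'E'
import numpy as np,cv2
from cell import robot
from scipy.spatial.transform import Rotation as Ro
def cam(n,save=None):
    c=robot.read_camera(n)
    c['R']=np.array(c['R']);c['t']=np.array(c['t'])
    if save: cv2.imwrite('pics/'+save,c['pixels'])
    return c
def ray(c,u,v):
    d=c['R'].T@np.array([(u-c['cx'])/c['fx'],(v-c['cy'])/c['fy'],1]); return -c['R'].T@c['t'],d
def atz(c,u,v,z):
    o,d=ray(c,u,v); return o+d*(z-o[2])/d[2]
def proj(c,X):
    p=c['R']@np.array(X)+c['t']; return [c['fx']*p[0]/p[2]+c['cx'],c['fy']*p[1]/p[2]+c['cy']]
E
python3 - <<'E'
from h import *
for n in ('scene','top'):
    c=cam(n,n+'0.png'); print(n,-c['R'].T@c['t'],c['fx'])
    for k in ('thermometer','thermo_grip','cabinet','opening_rim','hatch_handle','hatch','mug','upturned_glass'):
        print(k,[(np.round(d['extent']).tolist(),round(d['p'],2)) for d in robot.find_in(k,n)][:5])
s=robot.get_state();print(s['t'],s['position'],s['ee_rot'],s['finger_gap'])
E
```

```text
scene [ 1.56194853 -0.14314952  0.89934343] 424.6386108463879
thermometer []
thermo_grip []
cabinet []
opening_rim []
hatch_handle []
hatch []
mug []
upturned_glass []
top [-0.20949699  0.3532329   1.18095755] 498.70795038106553
thermometer [([368.0, 186.0, 17.0, 42.0], 0.76)]
thermo_grip [([369.0, 185.0, 18.0, 46.0], 0.91)]
cabinet [([194.0, 174.0, 142.0, 126.0], 0.61)]
opening_rim [([256.0, 174.0, 61.0, 46.0], 0.63)]
hatch_handle [([203.0, 191.0, 62.0, 45.0], 0.75)]
hatch [([201.0, 189.0, 62.0, 46.0], 0.76), ([194.0, 174.0, 141.0, 123.0], 0.19)]
mug [([331.0, 153.0, 33.0, 43.0], 0.95)]
upturned_glass [([370.0, 140.0, 21.0, 37.0], 0.58), ([191.0, 174.0, 143.0, 125.0], 0.39)]
0.9 [ 0.12268544 -0.51046025  0.40478177] [ 3.11958893e+00  3.69580658e-01 -3.34325990e-05] 0.0919497501232463
```

View pics/scene0.png

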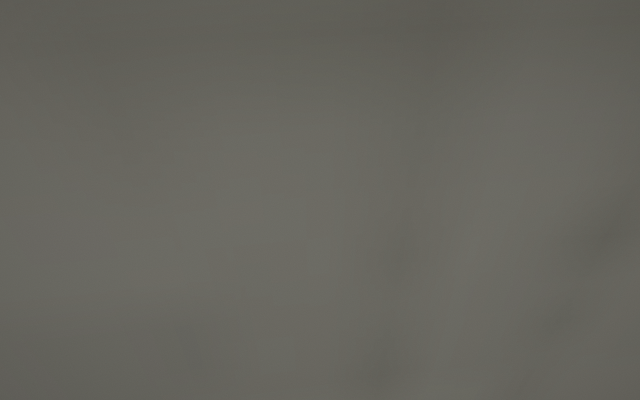

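View pics/top0.png

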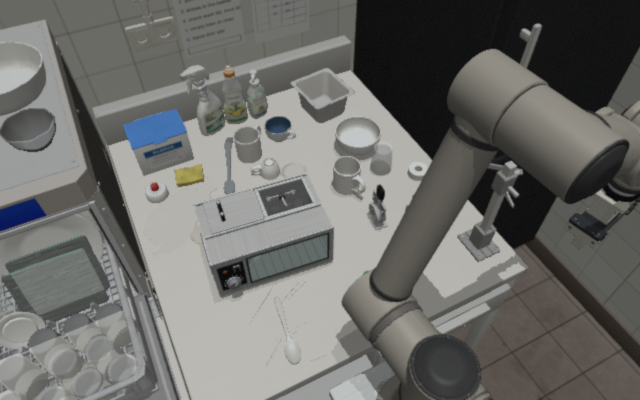

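The scene camera is blank, as if fogged or covered. The top camera shows the cabinet with its opening at about (287,197), the hatch handle at (221,210) and a thermometer at (377,205). The mug is beside it at (347,175). I'll enlarge this.

Run:
```python
from h import *
im=cv2.imread('pics/top0.png')[130:310,190:430]
cv2.imwrite('pics/crop0.png',cv2.resize(im,(800,600),interpolation=cv2.INTER_CUBIC))
c=cam('top')
for uv in [(377,222)]: print(atz(c,*uv,0.0))
for uv in [(287,197)]: print(atz(c,*uv,.168))
print(atz(c,221,210,.183))
```

```text
[ 0.51805036 -0.19329142  0.        ]
[0.59440029 0.05456006 0.168     ]
[0.61945736 0.22757729 0.183     ]
```

View pics/crop0.png

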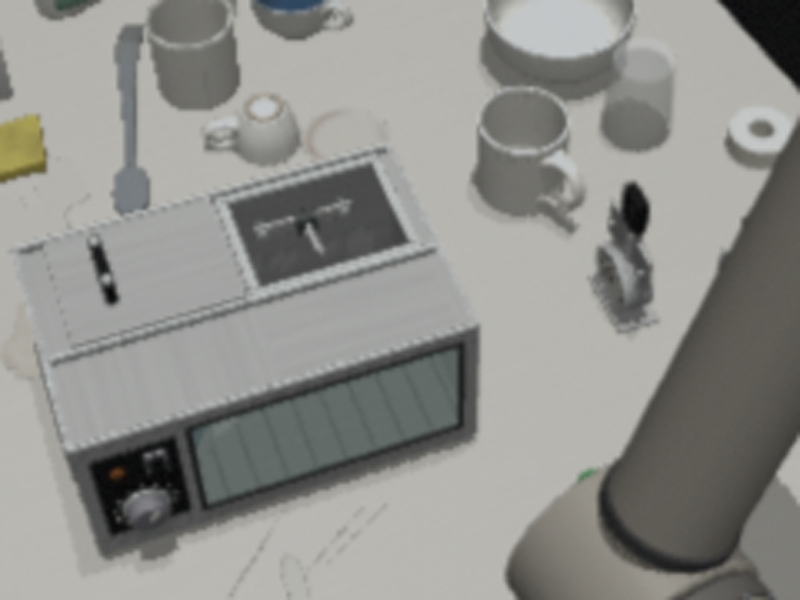

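The crop shows the rail and hook below the opening at about (300,225), with the prong towards (320,252). The tab of the thermometer is at (635,208) and its foot corner at (628,330), both in crop pixels. I'll fit the cabinet pose and zoom in on the thermometer.

```bash
cat >> h.py <<'E'
from scipy.optimize import least_squares
def fitpose(c,P,uv,g):
    def f(q):
        r=Ro.from_euler('z',q[2]); return np.ravel([np.array(proj(c,r.apply(p)+[q[0],q[1],0]))-u for p,u in zip(P,uv)])
    s=least_squares(f,g,loss='soft_l1'); return s.x,f(s.x).reshape(-1,2)
E
python3 - <<'E'
from h import *
c=cam('top')
P=[(-.1,.16,.165),(-.1,-.16,.165),(-.1,-.16,0),(-.1,.16,0)]+[(.039+a*.047,-.075+b*.062,.168) for a,b in ((1,-1),(1,1),(-1,-1),(-1,1))]
uv=np.array([(72,447),(478,328),(473,434),(105,552),(375,165),(230,205),(412,242),(262,285)])*.3+[190,130]
q,r=fitpose(c,P,uv,[.6,.1,0]);print(q,np.round(r,1).tolist())
R=Ro.from_euler('z',q[2])
for p in [(.039,-.075,.168),(.058,-.075,.122),(.039,-.075+.15,.183)]: X=R.apply(p)+[q[0],q[1],0];print(X,proj(c,X))
im=c['pixels']
cr=im[175:240,345:410]; cv2.imwrite('pics/crop1.png',np.hstack([cv2.resize(cr,(400,400),interpolation=cv2.INTER_CUBIC),cv2.resize(im[170:220,255:305],(400,400),interpolation=cv2.INTER_CUBIC)]))
E
```

```text
[ 0.56894799  0.13445656 -0.11839895] [[-1.9, 0.2], [1.2, -1.2], [1.7, 2.4], [-0.8, 2.4], [0.0, -1.8], [-0.2, -2.0], [0.3, -0.0], [-0.1, -0.1]]
[0.59881576 0.05537485 0.168     ] [np.float64(286.038273421891), np.float64(195.973830853445)]
[0.61768274 0.05313053 0.122     ] [np.float64(284.9516474016451), np.float64(201.80551353377516)]
[0.61653414 0.20432471 0.183     ] [np.float64(229.97648148549263), np.float64(207.58659713509346)]
```

View pics/crop1.png

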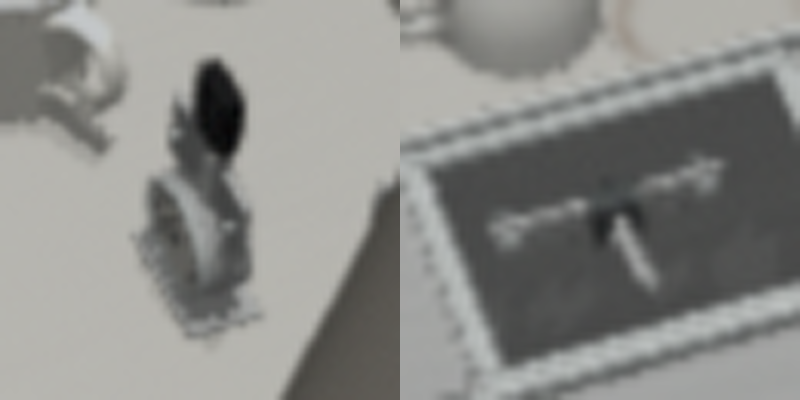

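The dial faces image-left, roughly world +y. The left panel has the tab middle at (220,108) and foot corners at (135,235), (190,335) and (258,315). In the right panel the hook runs from (613,225) to its tip at (655,290), close to the middle of the rail. I'll compute the poses.

Run:
```python
from h import *
c=cam('top')
s=65/400
f=lambda u,v:(345+u*s,175+v*s)
P=[(-.014,.025,.002),(-.014,-.025,.002),(.014,-.025,.002),(0,0,.092),(0,.028,.072),(0,-.028,.042)]
uv=np.array([f(135,235),f(190,335),f(258,315),f(220,108),f(175,100),f(250,265)])
for g in(-1.5,-1.2):
  q,r=fitpose(c,P,uv,[.53,-.2,g]);print(q,np.round(r,1).tolist())
q=[.56895,.13446,-.1184];R=Ro.from_euler('z',q[2])
for y in(-.09,-.075,-.06):
  print(y,[np.round(proj(c,R.apply((x,y,z))+[q[0],q[1],0]),1).tolist() for x,z in((.038,.131),(.048,.1195),(.078,.1195),(.09,.1195))])
print('opening corners',[np.round(proj(c,R.apply((.039+a*.047,-.075+b*.062,.168))+[q[0],q[1],0]),1).tolist() for a,b in((1,-1),(1,1),(-1,-1),(-1,1))])
s=robot.get_state();M=Ro.from_rotvec(s['ee_rot']).as_matrix();print(np.round(M,3), s['joints'])
```

```text
[ 0.52732962 -0.19955392 -1.60361152] [[2.2, 1.0], [1.3, -3.1], [-1.4, -3.1], [-0.9, 6.7], [1.1, 5.7], [-2.5, -0.9]]
[ 0.52732988 -0.19955395 -1.60352465] [[2.2, 1.0], [1.3, -3.1], [-1.4, -3.1], [-0.9, 6.7], [1.1, 5.7], [-2.5, -0.9]]
-0.09 [[292.2, 203.6], [291.3, 203.6], [288.0, 195.7], [286.7, 192.7]]
-0.075 [[286.9, 205.0], [286.1, 205.0], [282.9, 197.2], [281.6, 194.1]]
-0.06 [[281.7, 206.5], [280.9, 206.5], [277.7, 198.6], [276.4, 195.5]]
opening corners [[302.5, 177.7], [258.8, 189.5], [313.9, 202.6], [268.5, 215.4]]
[[ 0.972  0.234  0.   ]
 [ 0.234 -0.972 -0.   ]
 [-0.     0.    -1.   ]] [-1.48098978e+00  3.41983500e-01  1.52408001e+00 -1.06593374e-05
  1.27537935e+00 -1.45975165e-01]
```

The 106 mm model does not fit this thermometer: its tab shows about 10 px too high, so it looks like a larger look-alike. The smallest one may be hidden behind the arm, with something grey at its edge near (412,202). I'll raise the arm and swing it clear for another look.

```bash
python3 -m handwheel '[0,0,-0.06,0,0,0, 0,0,-0.12,0,0,0, 0.05,-0.04,-0.15,0,0,0, 0.1,-0.08,-0.15,0,0,0, 0.15,-0.13,-0.15,0,0,0, 0.19,-0.17,-0.15,0,0,0, 0.23,-0.21,-0.15,0,0,0, 0.27,-0.26,-0.15,0,0,0, 0.3,-0.31,-0.15,0,0,0, 0.33,-0.36,-0.15,0,0,0, 0.36,-0.41,-0.15,0,0,0, 0.4,-0.46,-0.15,0,0,0]'
python3 - <<'E'
from h import *
c=cam('top','top1.png')
for k in ('thermometer','thermo_grip'):
    print(k,[(np.round(d['extent']).tolist(),round(d['p'],2)) for d in robot.find_in(k,'top')][:5])
im=c['pixels'][120:320,330:600]
cv2.imwrite('pics/crop2.png',cv2.resize(im,(800,593),interpolation=cv2.INTER_CUBIC))
E
```

```text
t: 2.55
position: [0.4033, 0.0309, 0.5552]
ee_rot: [3.119, 0.369, 0.002]
wrist_force: [0.2, -1.1, 0.2]
finger_gap: 0.0918
gripper_force: 0.0
thermometer []
thermo_grip []
```

View pics/crop2.png

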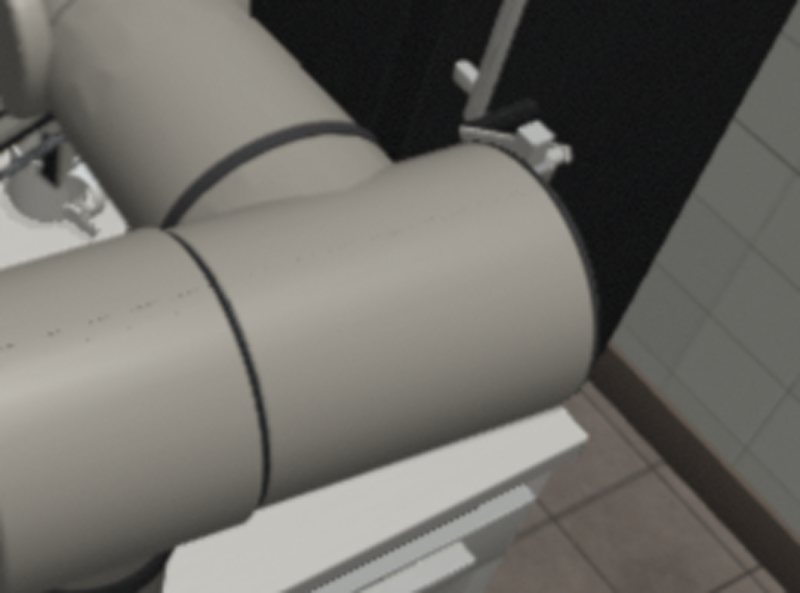

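The arm blocks the whole right-hand side from here. I'll swing it further left.

```bash
python3 -m handwheel '[0.02,-0.06,0,0,0,0, 0.03,-0.12,0,0,0,0, 0.02,-0.18,0,0,0,0, 0.0,-0.24,0,0,0,0, -0.02,-0.3,0,0,0,0, -0.04,-0.35,0,0,0,0, -0.06,-0.39,0,0,0,0, -0.06,-0.39,0,0,0,0]'
python3 - <<'E'
from h import *
c=cam('top','top2.png')
for k in ('thermometer','thermo_grip','upturned_glass'):
    print(k,[(np.round(d['extent']).tolist(),round(d['p'],2)) for d in robot.find_in(k,'top')][:5])
im=c['pixels'][120:320,330:600]
cv2.imwrite('pics/crop3.png',cv2.resize(im,(800,593),interpolation=cv2.INTER_CUBIC))
E
```

```text
t: 3.7
position: [0.2533, 0.3946, 0.5545]
ee_rot: [3.119, 0.373, -0.001]
wrist_force: [-0.2, -1.3, -0.2]
finger_gap: 0.0923
gripper_force: 0.0
thermometer [([272.0, 174.0, 41.0, 30.0], 0.72), ([369.0, 185.0, 14.0, 24.0], 0.6)]
thermo_grip [([371.0, 187.0, 14.0, 24.0], 0.65)]
upturned_glass [([375.0, 142.0, 14.0, 32.0], 0.64)]
```

View pics/crop3.png

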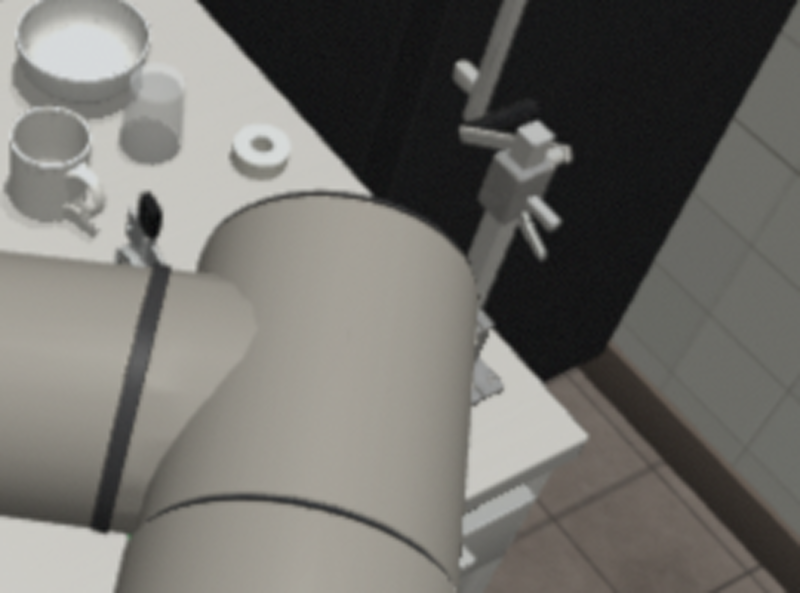

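The elbow still hides the area around (410,205) that I need. Going further right past the start pose should clear it.

```bash
python3 -m handwheel '[0.02,0.055,0,0,0,0, 0.04,0.11,0,0,0,0, 0.06,0.165,0,0,0,0, 0.06,0.22,0,0,0,0, 0.06,0.275,0,0,0,0, 0.06,0.33,0,0,0,0, 0.06,0.39,0,0,0,0, 0.025,0.445,0,0,0,0, -0.01,0.5,0,0,0,0, -0.04,0.555,0,0,0,0, -0.075,0.61,0,0,0,0, -0.11,0.67,0,0,0,0]'
python3 -m handwheel '[-0.045,0.035,0,0,0,0, -0.09,0.07,0,0,0,0, -0.135,0.11,0,0,0,0, -0.18,0.145,0,0,0,0, -0.23,0.18,0,0,0,0, -0.285,0.155,0,0,0,0, -0.34,0.13,0,0,0,0, -0.395,0.1,0,0,0,0, -0.45,0.075,0,0,0,0, -0.45,0.075,0,0,0,0]'
python3 - <<'E'
from h import *
c=cam('top','top3.png')
for k in ('thermometer','thermo_grip','upturned_glass'):
    print(k,[(np.round(d['extent']).tolist(),round(d['p'],2)) for d in robot.find_in(k,'top')][:5])
im=c['pixels'][130:280,340:540]
cv2.imwrite('pics/crop4.png',cv2.resize(im,(800,600),interpolation=cv2.INTER_CUBIC))
E
```

```text
t: 5.4
position: [0.3056, -0.2711, 0.5551]
ee_rot: [3.119, 0.365, 0.001]
wrist_force: [1.3, 0.6, 0.4]
finger_gap: 0.0914
gripper_force: 0.0
t: 6.65
position: [-0.1169, -0.4452, 0.5547]
ee_rot: [-3.121, -0.355, 0.002]
wrist_force: [-0.1, -0.2, 0.0]
finger_gap: 0.0922
gripper_force: 0.0
thermometer [([366.0, 188.0, 20.0, 40.0], 0.96), ([405.0, 194.0, 18.0, 29.0], 0.88), ([413.0, 204.0, 20.0, 47.0], 0.57)]
thermo_grip [([414.0, 207.0, 16.0, 45.0], 0.9), ([370.0, 186.0, 17.0, 42.0], 0.78), ([404.0, 194.0, 17.0, 28.0], 0.53), ([371.0, 142.0, 21.0, 36.0], 0.33)]
upturned_glass [([375.0, 146.0, 16.0, 29.0], 0.76), ([403.0, 193.0, 20.0, 30.0], 0.69)]
```

View pics/crop4.png

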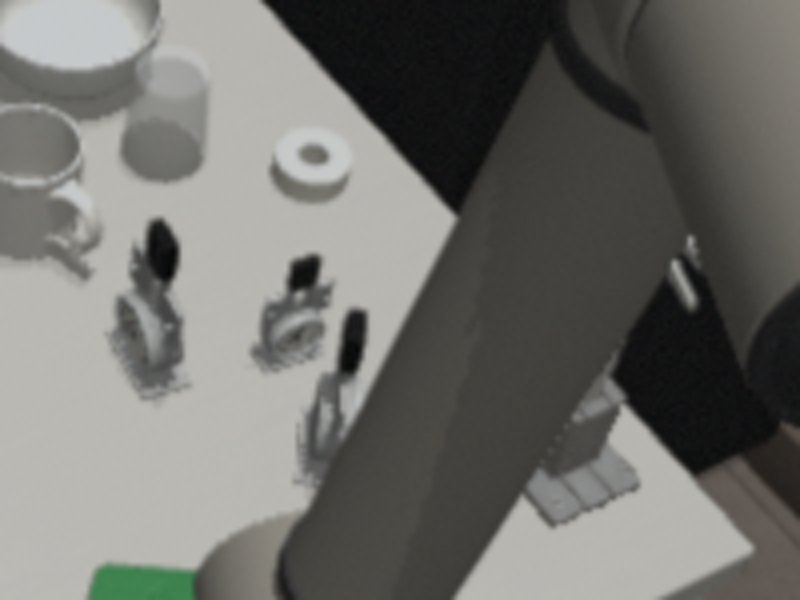

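There are three thermometers. The middle one is the smallest, with its tab at crop (304,272), image (416,198), and its dial faces the viewer to the lower right. The foot corners are at about (252,354), (272,369) and (324,350). I'll fit all three sizes.

Run:
```python
from h import *
c=cam('top')
f=lambda a:np.array(a)/4+[340,130]
uv=f([(252,354),(272,369),(324,350),(304,272),(270,297),(331,288),(291,284),(321,268)])
P=[(.014,.025,.002),(-.014,.025,.002),(-.014,-.025,.002),(0,0,.092),(0,.028,.070),(0,-.028,.070),(-.005,.011,.078),(-.0,-.011,.104)]
for g in (-.1,-.6):
  q,r=fitpose(c,P,uv,[.5,-.25,g]);print(q,np.round(r,1).tolist())
for h in (.09,.092,.094): print('tab',atz(c,*f((304,272)),h))
# neighbours: foot and top heights (ray at foot xy)
for foot,tab in (((150,365),(162,250)),((318,450),(352,342))):
    F=atz(c,*f(foot),0);o,d=ray(c,*f(tab));k=np.dot(F[:2]-o[:2],d[:2])/np.dot(d[:2],d[:2]);print(F,(o+k*d))
```

```text
[ 0.48497995 -0.29469212 -0.04823584] [[-0.7, -2.0], [-0.9, 1.1], [0.7, 0.4], [0.3, -0.2], [-0.8, 1.6], [0.8, -2.3], [0.4, 2.4], [-0.0, -3.1]]
[ 0.48497996 -0.29469214 -0.04823904] [[-0.7, -2.0], [-0.9, 1.1], [0.7, 0.4], [0.3, -0.2], [-0.8, 1.6], [0.8, -2.3], [0.4, 2.4], [-0.0, -3.1]]
tab [ 0.48607044 -0.29482464  0.09      ]
tab [ 0.48479529 -0.29363658  0.092     ]
tab [ 0.48352014 -0.29244853  0.094     ]
[ 0.51978216 -0.19605205  0.        ] [ 0.5212574  -0.19408237  0.13082777]
[ 0.39922751 -0.26409317  0.        ] [ 0.39635727 -0.26689733  0.12770723]
```

Run:
```python
from h import *
c=cam('top')
P=np.array([(.014,.025,0),(-.014,.025,0),(-.014,-.025,0),(.014,-.025,0),(.014,.025,0)])
Q=np.array([(0,.028,.042),(0,.028,.072),(0,.011,.072),(0,.011,.106),(0,-.011,.106),(0,-.011,.072),(0,-.028,.072),(0,-.028,.042)])
a=np.linspace(0,2*np.pi,30);C=np.c_[0*a-.019,.023*np.cos(a),.028+.023*np.sin(a)]
x0,y0,w,s=395,186,38,8
base=cv2.resize(c['pixels'][y0:y0+w,x0:x0+32],None,fx=s,fy=s,interpolation=cv2.INTER_CUBIC)
T=[base]
for yaw in (-.35,-.05,.25,.5,.8):
  im=base.copy();R=Ro.from_euler('z',yaw)
  for L,col in((P,(0,0,255)),(Q,(0,255,0)),(C,(255,100,0))):
    p=np.array([proj(c,R.apply(v)+[.485,-.2945,0]) for v in L]); cv2.polylines(im,[np.int32((p-[x0,y0]+.5)*s)],False,col,1)
  T.append(im)
im=np.vstack([np.hstack(T[:3]),np.hstack(T[3:])]);cv2.imwrite('pics/ov.png',im[:600]);print(im.shape)
```

```text
(608, 768, 3)
```

View pics/ov.png

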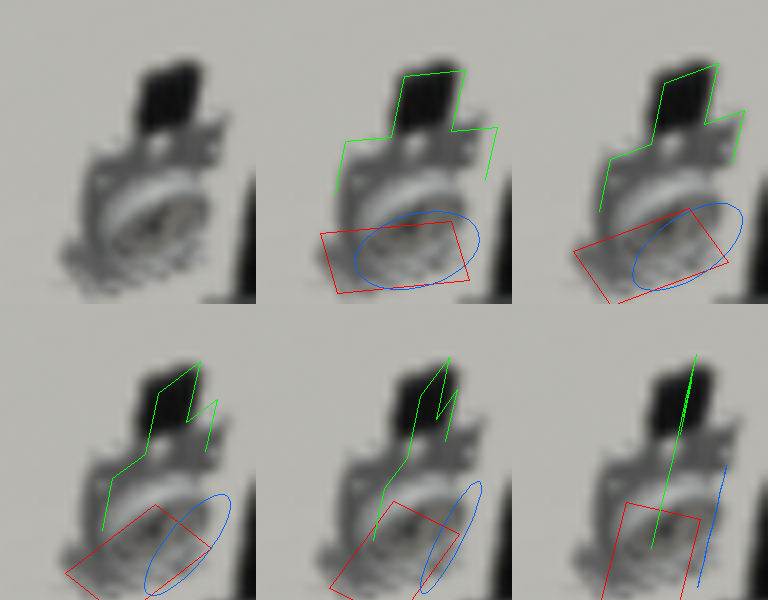

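The overlay settles it. The 106 mm model fits the middle thermometer with yaw about -0.10 rad, base near (0.485,-0.294) and the dial towards the robot, which nearly matches the cabinet's yaw of -0.118. I'll approach above it, aligned, with the gripper part open.

```bash
python3 -m handwheel '[0.055,-0.01,0,0,0,0, 0.11,-0.02,0,0,0,0, 0.17,-0.03,0,0,0,0, 0.225,-0.035,0,0,0,0, 0.28,-0.045,0,0,0,0, 0.335,-0.055,0,0,0,5, 0.39,-0.065,0,0,0,10, 0.445,-0.07,0,0,0,15, 0.49,-0.055,0.02,0,0,20, 0.535,-0.035,0.06,0,0,20, 0.58,-0.02,0.1,0,0,20, 0.62,-0.005,0.13,0,0,20]' 60 15
cat >> h.py <<'E'
def delta(target,yaw):
    "shift in present tool axes + tool z turn (deg) to bring the grasp point to target, tool down, tool x at yaw"
    s=robot.get_state();R=Ro.from_rotvec(s['ee_rot']);Rt=Ro.from_matrix(np.array([[np.cos(yaw),np.sin(yaw),0],[np.sin(yaw),-np.cos(yaw),0],[0,0,-1]]).T)
    p=np.array(target)-Rt.apply([0,0,.159])
    print('t',s['t'],'pos',np.round(s['position'],4),'shift',np.round(R.inv().apply(p-s['position']),4),'turn',np.round((R.inv()*Rt).as_rotvec(degrees=True),2),'F',np.round(s['wrist_force'],2),'gap',s['finger_gap'],'j',np.round(s['joints'],2))
E
python3 - <<'E'
from h import *
for k in range(1): delta([.4845,-.294,.103],-.105)
E
```

```text
t: 8.45
position: [0.4921, -0.2953, 0.4228]
ee_rot: [-3.136, 0.173, 0.002]
wrist_force: [-0.1, -0.7, 0.3]
finger_gap: 0.0553
gripper_force: 0.0
t 8.45 pos [ 0.4921 -0.2953  0.4228] shift [-0.0075 -0.0004  0.1608] turn [-0.04  0.07 -0.3 ] F [-0.06 -0.72  0.29] gap 0.05531900435691684 j [-0.67  0.42  1.35 -0.    1.37  1.01]
```

```bash
python3 -m handwheel '[-0.008,0,0.05,0,0,0, -0.008,0,0.09,0,0,0, -0.008,0,0.115,0,0,0, -0.008,0,0.13,0,0,0, -0.008,0,0.145,0,0,0, -0.008,0,0.155,0,0,0, -0.008,0,0.161,0,0,0, -0.008,0,0.161,0,0,0]' 60 15
python3 - <<'E'
from h import *
c=cam('top','top5.png')
im=c['pixels'][130:280,340:540]
cv2.imwrite('pics/crop5.png',cv2.resize(im,(800,600),interpolation=cv2.INTER_CUBIC))
E
```

```text
t: 9.45
position: [0.4817, -0.2961, 0.2637]
ee_rot: [3.137, -0.178, -0.0]
wrist_force: [0.1, -0.5, 0.7]
finger_gap: 0.0551
gripper_force: 0.0
```

View pics/crop5.png

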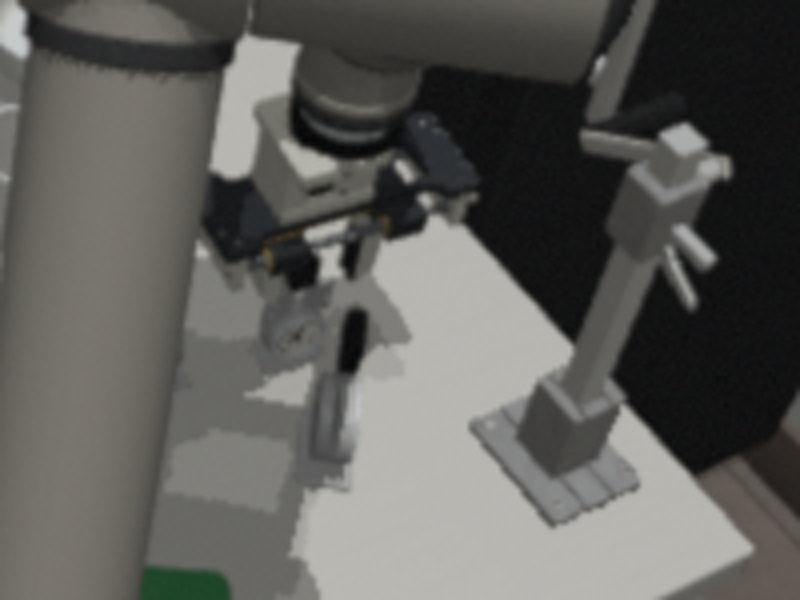

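The fingers straddle the tab of the small thermometer, whose dial is at (295,332) in the crop, and both neighbours are clear. I'll close the gripper.

```bash
python3 -m handwheel '[0,0,0,0,0,0, 0,0,0,0,0,0, 0,0,0,0,0,0, 0,0,0,0,0,0, 0,0,0,0,0,0, 0,0,0,0,0,0, 0,0,0,0,0,0]' 0 20
```

```text
t: 10.38
position: [0.4817, -0.296, 0.2637]
ee_rot: [3.137, -0.178, -0.0]
wrist_force: [-0.5, 0.5, -1.6]
finger_gap: 0.0215
gripper_force: 19.9
```

The gap of 21.5 mm matches the 22 mm tab. I'll lift and carry it to a point above the opening, just in front of the hook tip.

```bash
python3 -m handwheel '[0,0,-0.03,0,0,0, 0,0,-0.08,0,0,0, 0,0,-0.135,0,0,0, 0,0,-0.19,0,0,0, 0.003,-0.02,-0.235,0,0,0, 0.01,-0.07,-0.24,0,0,0, 0.018,-0.125,-0.24,0,0,0, 0.026,-0.18,-0.24,0,0,0, 0.034,-0.235,-0.24,0,0,0, 0.042,-0.29,-0.24,0,0,0, 0.05,-0.335,-0.24,0,0,0, 0.053,-0.363,-0.24,0,0,0]'
python3 -m handwheel '[0,0,0.03,0,0,0, 0,0,0.03,0,0,0]'
python3 - <<'E'
from h import *
c=cam('top','top6.png')
s=robot.get_state();print(s['position'],s['ee_rot'],s['finger_gap'],s['joints'])
R=Ro.from_rotvec(s['ee_rot']);g=np.array(s['position'])+R.apply([.003,0,.159+.0107])
print('grip est',g,'pix',proj(c,g),'foot corners',[np.round(proj(c,R.apply([a*.014,b*.025,.094])+g),1).tolist() for a,b in((-1,-1),(-1,1),(1,-1),(1,1))])
im=c['pixels'][110:260,210:410];cv2.imwrite('pics/crop6.png',cv2.resize(im,(800,600),interpolation=cv2.INTER_CUBIC))
E
```

```text
t: 11.88
position: [0.5757, 0.0609, 0.5032]
ee_rot: [-3.137, 0.175, 0.001]
wrist_force: [-0.9, -1.0, -2.0]
finger_gap: 0.0215
gripper_force: 20.0
t: 12.12
position: [0.5752, 0.059, 0.4712]
ee_rot: [3.136, -0.177, -0.009]
wrist_force: [-0.1, -0.8, -0.9]
finger_gap: 0.0215
gripper_force: 20.0
[0.57536666 0.05863406 0.47297458] [ 3.13627881 -0.17761122 -0.00421186] 0.022082365405155516 [-3.08782780e-02  4.03444892e-01  1.24392901e+00 -2.17483880e-04
  1.49690681e+00  1.65307594e+00]
grip est [0.57789038 0.05827265 0.30326721] pix [np.float64(285.2214974645435), np.float64(166.27912523303596)] foot corners [[279.8, 198.1], [298.4, 192.9], [276.5, 190.3], [295.0, 185.2]]
```

View pics/crop6.png

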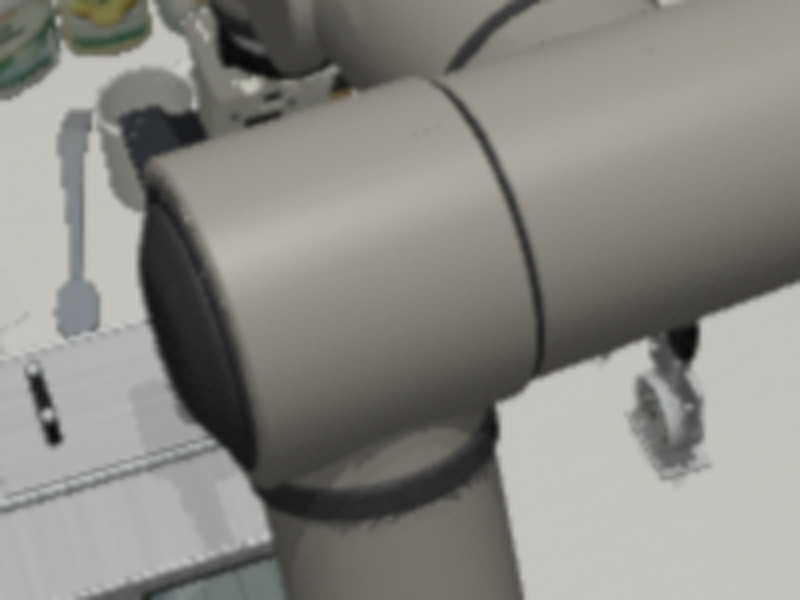

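The arm hides the opening from here, and I have no views left. I'll refine the opening edges and the hook numerically from the stored first picture, and check whether the scene camera has cleared.

Run:
```python
from h import *
from scipy.ndimage import map_coordinates as mc
c=cam('scene');print(c['pixels'].std(),[robot.find_in(k,'scene')[:1] for k in('thermometer','cabinet')])
c=cam('top');g=cv2.imread('pics/top0.png',0).astype(float)
q=np.array([.56895,.13446,-.1184])
def X(x,y,z,q): return Ro.from_euler('z',q[2]).apply((x,y,z))+[q[0],q[1],0]
S=np.linspace(-.012,.012,97)
def edge(fn):
    out=[]
    for k in np.linspace(-.8,.8,17):
        p=np.array([proj(c,X(*fn(k,s),q)) for s in S]);v=mc(g,[p[:,1],p[:,0]],order=1)
        v=np.convolve(v,np.ones(5)/5,'valid');d=np.diff(v);i=np.argmin(d);out.append(1e3*(S[2+i]+S[3+i])/2)
    return np.round(out,1)
# s grows inward (bright rim -> dark inside)
print('near',edge(lambda k,s:(-.008+s,-.075+k*.062,.168)))
print('left',edge(lambda k,s:(.039+k*.047,-.013-s,.168)))
print('far161',edge(lambda k,s:(.086-s,-.075+k*.062,.161)))
print('right161',edge(lambda k,s:(.039+k*.047,-.137+s,.161)))
# hook: profile along y at given shank x
Y=np.linspace(-.1,-.05,101)
for x,z in((.040,.128),(.046,.122),(.052,.122),(.058,.122),(.064,.122)):
    p=np.array([proj(c,X(x,y,z,q)) for y in Y]);v=mc(g,[p[:,1],p[:,0]],order=1);w=np.clip(v-np.median(v)-15,0,None);print(x,v.max().round(),np.median(v),(w@Y/max(w.sum(),1)).round(4),Y[v.argmax()])
XX=np.linspace(.02,.09,36);p=np.array([proj(c,X(x,-.0745,.122,q)) for x in XX]);print(list(zip((XX*1e3).round(),mc(g,[p[:,1],p[:,0]],order=1).round())))
```

```text
5.50407843736317 [[], []]
near [2.4 1.6 1.1 1.9 1.1 2.4 1.6 1.6 0.4 0.9 0.4 0.1 1.1 0.4 0.1 0.9 0.6]
left [-3.4 -3.4 -3.4 -3.4 -3.4 -3.4 -3.4 -4.4 -3.4 -3.6 -3.6 -4.9 -3.6 -3.9
 -3.9 -5.4 -4.1]
far161 [-3.1 -7.9 -3.6 -4.6 -4.4 -5.1 -5.1 -3.4 -4.1 -4.1 -2.4 -3.9 -3.4 -4.1
 -3.9 -2.4 -4.4]
right161 [1.4 1.1 2.4 2.1 1.9 1.9 1.6 2.6 2.6 2.4 2.6 2.1 3.1 3.1 2.9 2.9 2.6]
0.04 111.0 77.68073446680921 -0.073 -0.07300000000000001
0.046 121.0 78.57766685610534 -0.0742 -0.07450000000000001
0.052 146.0 78.62688271684235 -0.0733 -0.07350000000000001
0.058 150.0 74.32885311783829 -0.0728 -0.07250000000000001
0.064 143.0 74.85302715860094 -0.0724 -0.07150000000000001
[(np.float64(20.0), np.float64(175.0)), (np.float64(22.0), np.float64(175.0)), (np.float64(24.0), np.float64(175.0)), (np.float64(26.0), np.float64(167.0)), (np.float64(28.0), np.float64(149.0)), (np.float64(30.0), np.float64(109.0)), (np.float64(32.0), np.float64(84.0)), (np.float64(34.0), np.float64(76.0)), (np.float64(36.0), np.float64(75.0)), (np.float64(38.0), np.float64(78.0)), (np.float64(40.0), np.float64(82.0)), (np.float64(42
[... 252 characters left out ...]
.0)), (np.float64(56.0), np.float64(135.0)), (np.float64(58.0), np.float64(129.0)), (np.float64(60.0), np.float64(130.0)), (np.float64(62.0), np.float64(130.0)), (np.float64(64.0), np.float64(125.0)), (np.float64(66.0), np.float64(120.0)), (np.float64(68.0), np.float64(118.0)), (np.float64(70.0), np.float64(115.0)), (np.float64(72.0), np.float64(109.0)), (np.float64(74.0), np.float64(105.0)), (np.float64(76.0), np.float64(101.0)), (np.float64(78.0), np.float64(87.0)), (np.float64(80.0), np.float64(67.0)), (np.float64(82.0), np.float64(63.0)), (np.float64(84.0), np.float64(64.0)), (np.float64(86.0), np.float64(70.0)), (np.float64(88.0), np.float64(75.0)), (np.float64(90.0), np.float64(73.0))]
```

The refined measurement puts the hook at y ≈ -0.0735 in the fitted frame, while the slot is now at about -0.0746. The front rim edge lies where expected. I'll lower in two steps and watch the force.

```bash
python3 -m handwheel '[0,-0.001,0.02,0,0,0, 0,-0.001,0.045,0,0,0, 0,-0.001,0.065,0,0,0, 0,-0.001,0.07,0,0,0, 0,-0.001,0.07,0,0,0]'
python3 -m handwheel '[0,0,0.015,0,0,0, 0,0,0.03,0,0,0, 0,0,0.045,0,0,0, 0,0,0.06,0,0,0, 0,0,0.07,0,0,0, 0,0,0.074,0,0,0, 0,0,0.074,0,0,0, 0,0,0.074,0,0,0]'
cat >> h.py <<'E'
def where():
    s=robot.get_state();R=Ro.from_rotvec(s['ee_rot']);g=np.array(s['position'])+R.apply([.003,0,.159+.0107])
    d=Ro.from_euler('z',-.1184).inv().apply(g-[.56895,.13446,0]);print('t',s['t'],'grip in cab',np.round(d,4),'F tool',np.round(R.inv().apply(s['wrist_force']),2),'T',np.round(s['wrist_torque'],2),'gap',round(s['finger_gap'],4),'yaw',2*np.arctan2(s['ee_rot'][1],s['ee_rot'][0]))
E
python3 -c 'from h import *;where()'
```

```text
t: 13.0
position: [0.5757, 0.0594, 0.4045]
ee_rot: [3.136, -0.178, 0.002]
wrist_force: [-0.7, -0.7, -1.0]
finger_gap: 0.0219
gripper_force: 20.0
t: 14.0
position: [0.5757, 0.0596, 0.3302]
ee_rot: [3.137, -0.178, 0.002]
wrist_force: [0.3, -0.6, -1.8]
finger_gap: 0.0216
gripper_force: 20.0
t 14.0 grip in cab [ 0.0187 -0.0735  0.1605] F tool [0.38 0.56 1.78] T [0.1  0.01 0.  ] gap 0.0216 yaw -0.11323074454112728
```

```bash
python3 -m handwheel '[0,0,0.0045,0,0,0, 0.003,0,0.0045,0,0,0, 0.007,0,0.0045,0,0,0, 0.011,0,0.0045,0,0,0, 0.014,0,0.0045,0,0,0, 0.014,0,0.0045,0,0,0]'
python3 -c 'from h import *;where()'
python3 -m handwheel '[0.001,0,0,0,0,0, 0.002,0,0,0,0,0, 0.003,0,0,0,0,0, 0.003,0,0,0,0,0]'
python3 -c 'from h import *;where()'
```

```text
t: 14.75
position: [0.5897, 0.058, 0.3251]
ee_rot: [3.136, -0.178, 0.0]
wrist_force: [0.8, -0.6, -0.4]
finger_gap: 0.0216
gripper_force: 20.0
t 14.75 grip in cab [ 0.0326 -0.0735  0.1554] F tool [0.86 0.52 0.42] T [-0.04  0.04  0.03] gap 0.0216 yaw -0.11335200314959978
t: 15.25
position: [0.5925, 0.0577, 0.3252]
ee_rot: [3.136, -0.178, 0.0]
wrist_force: [0.7, -0.3, -1.4]
finger_gap: 0.0218
gripper_force: 20.0
t 15.25 grip in cab [ 0.0354 -0.0735  0.1555] F tool [0.72 0.22 1.43] T [0.03 0.04 0.06] gap 0.0218 yaw -0.11326566448450137
```

```bash
python3 -m handwheel '[0.001,0,0,0,0,0, 0.002,0,0,0,0,0, 0.003,0,0,0,0,0, 0.003,0,0,0,0,0]'
python3 -c 'from h import *;where()'
```

```text
t: 15.75
position: [0.5955, 0.0573, 0.3251]
ee_rot: [3.136, -0.178, -0.0]
wrist_force: [-1.2, 0.6, -1.3]
finger_gap: 0.0221
gripper_force: 20.0
t 15.75 grip in cab [ 0.0384 -0.0735  0.1554] F tool [-1.22 -0.43  1.29] T [ 0.    0.03 -0.06] gap 0.0221 yaw -0.11330442702500305
```

```bash
python3 -m handwheel '[0.001,0,0,0,0,0, 0.002,0,0,0,0,0, 0.003,0,0,0,0,0, 0.003,0,0,0,0,0]'
python3 -c 'from h import *;where()'
```

```text
t: 16.25
position: [0.5984, 0.057, 0.3252]
ee_rot: [3.136, -0.178, 0.0]
wrist_force: [-0.2, 0.6, -1.8]
finger_gap: 0.0214
gripper_force: 20.0
t 16.25 grip in cab [ 0.0414 -0.0734  0.1555] F tool [-0.25 -0.55  1.77] T [0.02 0.03 0.  ] gap 0.0214 yaw -0.11330925516690055
```

```bash
python3 -m handwheel '[0.001,0,0,0,0,0, 0.002,0,0,0,0,0, 0.003,0,0,0,0,0, 0.003,0,0,0,0,0]'
python3 -c 'from h import *;where()'
```

```text
t: 16.75
position: [0.6014, 0.0567, 0.3252]
ee_rot: [3.136, -0.178, 0.0]
wrist_force: [0.2, -0.0, -1.8]
finger_gap: 0.0218
gripper_force: 20.0
t 16.75 grip in cab [ 0.0445 -0.0734  0.1555] F tool [0.19 0.02 1.77] T [ 0.03  0.06 -0.02] gap 0.0218 yaw -0.11328623241103138
```

There is no contact, so the tip seems to be through the slot. I'll carry on to the middle of the shank.

```bash
python3 -m handwheel '[0.002,0,0,0,0,0, 0.004,0,0,0,0,0, 0.006,0,0,0,0,0, 0.006,0,0,0,0,0]'
python3 -c 'from h import *;where()'
```

```text
t: 17.25
position: [0.6075, 0.056, 0.3252]
ee_rot: [3.136, -0.178, 0.0]
wrist_force: [-0.2, 0.4, -2.5]
finger_gap: 0.0218
gripper_force: 20.0
t 17.25 grip in cab [ 0.0505 -0.0734  0.1555] F tool [-0.25 -0.36  2.54] T [ 0.01  0.   -0.02] gap 0.0218 yaw -0.11333707635564017
```

```bash
python3 -m handwheel '[0.002,0,0,0,0,0, 0.004,0,0,0,0,0, 0.006,0,0,0,0,0, 0.006,0,0,0,0,0]'
python3 -c 'from h import *;where()'
```

```text
t: 17.75
position: [0.6134, 0.0553, 0.3251]
ee_rot: [3.136, -0.178, 0.0]
wrist_force: [-0.9, -0.2, -2.1]
finger_gap: 0.0221
gripper_force: 20.0
t 17.75 grip in cab [ 0.0565 -0.0734  0.1554] F tool [-0.87  0.32  2.11] T [-0.   -0.02  0.03] gap 0.0221 yaw -0.11331496521582811
```

```bash
python3 -m handwheel '[0,0,0.003,0,0,0, 0,0,0.006,0,0,0, 0,0,0.008,0,0,0, 0,0,0.009,0,0,0, 0,0,0.0095,0,0,0, 0,0,0.0095,0,0,0]'
python3 -c 'from h import *;where()'
```

```text
t: 18.5
position: [0.6133, 0.0553, 0.3157]
ee_rot: [3.136, -0.178, 0.0]
wrist_force: [0.3, 0.0, -1.5]
finger_gap: 0.0218
gripper_force: 20.0
t 18.5 grip in cab [ 0.0564 -0.0733  0.146 ] F tool [ 0.25 -0.06  1.52] T [ 0.    0.01 -0.  ] gap 0.0218 yaw -0.1132849249163715
```

```bash
python3 -m handwheel '[0,0,0.0005,0,0,0, 0,0,0.001,0,0,0, 0,0,0.001,0,0,0, 0,0,0.001,0,0,0]'
python3 -c 'from h import *;where()'
```

```text
t: 19.0
position: [0.6133, 0.0553, 0.3147]
ee_rot: [3.136, -0.178, 0.0]
wrist_force: [0.4, 0.7, -1.6]
finger_gap: 0.022
gripper_force: 20.0
t 19.0 grip in cab [ 0.0564 -0.0734  0.145 ] F tool [ 0.36 -0.73  1.6 ] T [ 0.02  0.06 -0.04] gap 0.022 yaw -0.11325984508844317
```

```bash
python3 -m handwheel '[0,0,0.0005,0,0,0, 0,0,0.001,0,0,0, 0,0,0.001,0,0,0, 0,0,0.001,0,0,0]'
python3 -c 'from h import *;where()'
```

```text
t: 19.5
position: [0.6133, 0.0553, 0.3137]
ee_rot: [3.136, -0.178, 0.0]
wrist_force: [-0.7, 0.7, -1.4]
finger_gap: 0.0216
gripper_force: 20.0
t 19.5 grip in cab [ 0.0564 -0.0734  0.144 ] F tool [-0.73 -0.64  1.38] T [0.03 0.01 0.03] gap 0.0216 yaw -0.11327509395383703
```

```bash
python3 -m handwheel '[0,0,0.0005,0,0,0, 0,0,0.001,0,0,0, 0,0,0.001,0,0,0, 0,0,0.001,0,0,0]'
python3 -c 'from h import *;where()'
```

```text
t: 20.0
position: [0.6133, 0.0553, 0.3131]
ee_rot: [3.136, -0.178, 0.001]
wrist_force: [-0.8, -0.3, 3.1]
finger_gap: 0.0216
gripper_force: 20.0
t 20.0 grip in cab [ 0.0565 -0.0733  0.1434] F tool [-0.72  0.37 -3.07] T [-0.04  0.13  0.01] gap 0.0216 yaw -0.11322542314906585
```

```bash
python3 -m handwheel '[0,0,0.0005,0,0,0, 0,0,0.001,0,0,0, 0,0,0.001,0,0,0, 0,0,0.001,0,0,0]'
python3 -c 'from h import *;where()'
```

```text
t: 20.5
position: [0.6134, 0.0553, 0.3127]
ee_rot: [3.136, -0.178, 0.002]
wrist_force: [-1.7, 0.2, 7.8]
finger_gap: 0.0218
gripper_force: 20.0
t 20.5 grip in cab [ 0.0567 -0.0733  0.143 ] F tool [-1.69  0.04 -7.81] T [ 0.01  0.38 -0.  ] gap 0.0218 yaw -0.11322078198187749
```

Contact came at grip height 0.1434 against an expected 0.144, so the slot's top edge is on the shank. I'll unload, open a little and wait.

```bash
python3 -m handwheel '[0,0,-0.0013,0,0,0, 0,0,-0.0013,0,0,0, 0,0,-0.0013,0,0,0]'
python3 -m handwheel '[0,0,0,0,0,0, 0,0,0,0,0,0, 0,0,0,0,0,0, 0,0,0,0,0,0, 0,0,0,0,0,0, 0,0,0,0,0,0]' 42 20
python3 -c 'from h import *;where()'
python3 -m handwheel '[0,0,-0.005,0,0,0, 0,0,-0.015,0,0,0, 0,0,-0.03,0,0,0, 0,0,-0.05,0,0,0, 0,0,-0.08,0,0,0, 0,0,-0.12,0,0,0]'
python3 -c 'from h import *;where()'
```

```text
t: 20.88
position: [0.6134, 0.0553, 0.313]
ee_rot: [3.136, -0.178, 0.0]
wrist_force: [-0.0, -0.6, 2.4]
finger_gap: 0.0218
gripper_force: 20.0
t: 21.62
position: [0.6133, 0.0553, 0.313]
ee_rot: [3.136, -0.178, 0.0]
wrist_force: [0.1, 0.1, 0.8]
finger_gap: 0.0386
gripper_force: 0.0
t 21.625 grip in cab [ 0.0564 -0.0733  0.1433] F tool [ 0.05 -0.14 -0.76] T [ 0.02 -0.04 -0.02] gap 0.0386 yaw -0.11323649351624858
t: 22.38
position: [0.613, 0.0554, 0.4345]
ee_rot: [3.136, -0.178, -0.001]
wrist_force: [0.4, 0.3, -0.5]
finger_gap: 0.0384
gripper_force: 0.0
t 22.375 grip in cab [ 0.056  -0.0734  0.2648] F tool [ 0.41 -0.31  0.55] T [ 0.02 -0.03 -0.02] gap 0.0384 yaw -0.11327099098243978
```

Released and clear. I'll swing the arm aside to check the hang and measure the handle.

```bash
python3 -m handwheel '[-0.03,0.02,-0.04,0,0,0, -0.065,0.05,-0.08,0,0,0, -0.1,0.09,-0.11,0,0,0, -0.135,0.14,-0.12,0,0,0, -0.17,0.19,-0.12,0,0,0, -0.205,0.24,-0.12,0,0,0, -0.24,0.29,-0.12,0,0,0, -0.28,0.335,-0.12,0,0,0, -0.31,0.375,-0.12,0,0,0, -0.35,0.42,-0.12,0,0,0, -0.39,0.46,-0.12,0,0,0, -0.43,0.49,-0.12,0,0,0]'
cat > chk.py <<'E'
from h import *
c=cam('top','top9.png')
for k in ('cabinet','hatch_handle','thermometer','thermo_grip','opening_rim'):
    print(k,[(np.round(d['extent']).tolist(),round(d['p'],2)) for d in robot.find_in(k,'top')][:3])
g=cv2.cvtColor(c['pixels'],cv2.COLOR_BGR2GRAY).astype(float);g0=cv2.imread('pics/top0.png',0).astype(float)
def W(x,y,z): return Ro.from_euler('z',-.1184).apply((x,y,z))+[.56895,.13446,0]
print('exp tab',proj(c,W(.0565,-.0735,.144)),'top',proj(c,W(.0565,-.0735,.155)),'plate top',proj(c,W(.0565,-.0735,.122)),'dial',proj(c,W(.04,-.0735,.078)))
print(np.int32(g[180:212,270:306:1][::2,::2]));
print(np.int32(g0[180:212,270:306:1][::2,::2]))
print('handle dark blob, top0/new')
for G in (g0,g):
    m=(G[190:228,205:240]<55).astype(np.uint8);n,l,s,ce=cv2.connectedComponentsWithStats(m);
    for i in range(1,n):
        if s[i,4]>15: u,v=ce[i]+[205,190];print(s[i],u,v,atz(c,u,v,.183))
E
python3 chk.py
```

```text
t: 23.88
position: [0.1288, -0.3835, 0.5542]
ee_rot: [3.134, -0.179, 0.001]
wrist_force: [0.2, 0.2, -0.0]
finger_gap: 0.0385
gripper_force: 0.0
cabinet [([191.0, 174.0, 144.0, 125.0], 0.87)]
hatch_handle [([203.0, 189.0, 63.0, 49.0], 0.74), ([328.0, 156.0, 36.0, 40.0], 0.51)]
thermometer [([415.0, 207.0, 19.0, 44.0], 0.91), ([272.0, 191.0, 20.0, 22.0], 0.78)]
thermo_grip [([414.0, 210.0, 17.0, 45.0], 0.72), ([274.0, 192.0, 19.0, 19.0], 0.5)]
opening_rim [([254.0, 174.0, 61.0, 45.0], 0.76)]
exp tab [np.float64(284.0999888672476), np.float64(197.20015946749888)] top [np.float64(283.8496152174377), np.float64(194.57912061890215)] plate top [np.float64(284.5914901979032), np.float64(202.34544565381842)] dial [np.float64(287.29851870203913), np.float64(216.60916248829884)]
[[172 169 180 174 181 165 143 128 135 166 170 164 140 112  88  79 147 183]
 [176 176 149 143 117 160 169 175 145 130  92  85  76  75  75  75  92 179]
 [127 130 163 172 157 139 110  84  79  75  76  75  75  74  75  74  75 160]
 [169 140 127  89  85  74  77  75  75  74  75  75  74  76  75  74  74  97]
 [ 85  79  76  76  76
[... 1535 characters left out ...]
74  75  74  73  73]
 [120  92  81  81  68  38 142  67  72  75  75  76  74  73  79  74  74  74]
 [ 89  79  77  72  73  58 116 123  76  73  74  73  74  80  82  80  77  74]
 [ 75  76  75  75  75  74  79 152  90  75  80  76  80  81  81  82  75  74]
 [ 75  74  77  72  75  73  73 118 132  83  81  75  78  81  80  81  74  80]
 [ 71  76  80  78  80  76  75  74  95  79  75  73  74  81  96 120 161 170]
 [ 74  81  81  82  78  74  73  74  73  74  80  96 140 165 179 177 184 159]
 [ 75  77  79  77  74  73  74  85 102 159 169 172 179 178 142 127 105 116]]
handle dark blob, top0/new
[13 14  4  8 22] 219.5 207.5 [0.62902962 0.22826241 0.183     ]
[13 14  4  8 22] 219.5 207.5 [0.62902962 0.22826241 0.183     ]
```

The check shows the black tab at about (283,198), where a hung thermometer should be (expected 284,197), and it stands upright. Next is the hatch: I'll close the fingers and go to the +y side of the handle, which is at about (0.619,0.228).

```bash
python3 -m handwheel '[0.03,-0.05,0,0,0,0, 0.06,-0.1,0,0,0,0, 0.09,-0.15,0,0,0,0, 0.12,-0.2,0,0,0,0, 0.15,-0.25,0,0,0,0, 0.18,-0.3,0,0,0,0, 0.21,-0.35,0,0,0,0, 0.24,-0.4,0,0,0,0, 0.27,-0.45,0,0,0,0, 0.3,-0.5,0,0,0,0, 0.33,-0.55,0,0,0,0, 0.36,-0.6,0,0,0,0]' 0 20
python3 -m handwheel '[0.03,-0.05,0,0,0,0, 0.058,-0.1,0,0,0,0, 0.058,-0.1,0.04,0,0,0, 0.058,-0.1,0.08,0,0,0, 0.058,-0.1,0.1,0,0,0, 0.058,-0.1,0.1,0,0,0]'
python3 -c '
from h import *
W=Ro.from_euler("z",-.1184).apply((.039,.135,.2))+[.56895,.13446,0]
W[2]=.182+.019
delta(W,-.1184)'
```

```text
t: 25.68
position: [0.556, 0.1764, 0.5536]
ee_rot: [-3.137, 0.173, -0.001]
wrist_force: [-0.2, -0.8, -0.3]
finger_gap: 0.0003
gripper_force: 0.0
t: 26.42
position: [0.6241, 0.2673, 0.4515]
ee_rot: [3.136, -0.174, -0.006]
wrist_force: [0.3, -0.5, 0.1]
finger_gap: 0.0004
gripper_force: 0.0
t 26.425 pos [0.6241 0.2673 0.4515] shift [0.0003 0.0033 0.0915] turn [0.08 0.2  0.45] F [ 0.33 -0.51  0.06] gap 0.0004193556779275569 j [0.29 0.62 0.94 0.   1.58 1.97]
```

```bash
python3 -m handwheel '[0,0,0.04,0,0,0, 0,0,0.07,0,0,0, 0,0,0.08,0,0,0, 0,0,0.085,0,0,0, 0,0,0.09,0,0,0, 0,0,0.091,0,0,0, 0,0,0.091,0,0,0]'
python3 -m handwheel '[0,0.01,0,0,0,0, 0,0.02,0,0,0,0, 0,0.03,0,0,0,0, 0,0.04,0,0,0,0, 0,0.05,0,0,0,0, 0,0.06,0,0,0,0]'
python3 -c 'from h import *;where()'
```

```text
t: 27.3
position: [0.6252, 0.2654, 0.3625]
ee_rot: [-3.136, 0.178, -0.001]
wrist_force: [0.1, 0.3, -0.6]
finger_gap: 0.0006
gripper_force: 0.0
t: 28.05
position: [0.6184, 0.205, 0.3622]
ee_rot: [-3.136, 0.178, -0.001]
wrist_force: [1.7, 1.9, 0.2]
finger_gap: 0.0003
gripper_force: 1.1
t 28.05 grip in cab [0.0439 0.0759 0.1925] F tool [ 1.43 -2.07 -0.18] T [ 0.32 -0.28  0.03] gap 0.0003 yaw 6.169816426661121
```

The push reads about 2 N, which matches the stiff hatch. I'll keep pushing and feel for the stop at the end.

```bash
python3 -m handwheel '[0,0.01,0,0,0,0, 0,0.02,0,0,0,0, 0,0.03,0,0,0,0, 0,0.04,0,0,0,0, 0,0.05,0,0,0,0, 0,0.06,0,0,0,0, 0,0.07,0,0,0,0, 0,0.08,0,0,0,0, 0,0.088,0,0,0,0, 0,0.092,0,0,0,0, 0,0.094,0,0,0,0, 0,0.094,0,0,0,0]'
python3 -c 'from h import *;where()'
python3 -m handwheel '[0,0.001,0,0,0,0, 0,0.002,0,0,0,0, 0,0.003,0,0,0,0, 0,0.004,0,0,0,0]'
python3 -c 'from h import *;where()'
```

```text
t: 29.55
position: [0.6075, 0.1123, 0.3618]
ee_rot: [3.136, -0.178, -0.001]
wrist_force: [0.2, 1.1, 3.4]
finger_gap: 0.0006
gripper_force: 1.0
t 29.55 grip in cab [ 0.0438 -0.0175  0.1921] F tool [ 0.05 -1.12 -3.41] T [ 0.12 -0.14  0.04] gap 0.0006 yaw -0.11323626949478655
t: 30.05
position: [0.6071, 0.1084, 0.3618]
ee_rot: [3.136, -0.178, -0.001]
wrist_force: [0.1, 2.0, 1.0]
finger_gap: 0.0003
gripper_force: 1.2
t 30.05 grip in cab [ 0.0439 -0.0214  0.1921] F tool [-0.13 -2.03 -1.05] T [ 0.26 -0.02  0.04] gap 0.0003 yaw -0.11316268739954273
```

```bash
python3 -m handwheel '[0,0.001,0,0,0,0, 0,0.002,0,0,0,0, 0,0.003,0,0,0,0]'
python3 -c 'from h import *;where()'
```

```text
t: 30.42
position: [0.6068, 0.1064, 0.3619]
ee_rot: [-3.134, 0.177, -0.0]
wrist_force: [0.7, 10.3, 1.1]
finger_gap: 0.0002
gripper_force: 3.8
t 30.425 grip in cab [ 0.0439 -0.0229  0.1922] F tool [ -0.41 -10.3   -1.08] T [ 1.62 -0.18 -0.05] gap 0.0002 yaw 6.170221195532986
```

That is a firm stop at about 10 N. I'll retreat and check from the same place as before.

```bash
python3 -m handwheel '[0,-0.005,0,0,0,0, 0,-0.012,-0.03,0,0,0, 0,-0.012,-0.08,0,0,0, 0,-0.012,-0.13,0,0,0, -0.03,0.02,-0.17,0,0,0, -0.06,0.065,-0.19,0,0,0, -0.095,0.11,-0.19,0,0,0, -0.13,0.16,-0.19,0,0,0, -0.165,0.21,-0.19,0,0,0, -0.2,0.26,-0.19,0,0,0, -0.235,0.31,-0.19,0,0,0, -0.27,0.36,-0.19,0,0,0]'
python3 -m handwheel '[-0.04,0.045,0,0,0,0, -0.08,0.09,0,0,0,0, -0.12,0.135,0,0,0,0, -0.15,0.18,0,0,0,0, -0.15,0.18,0,0,0,0]'
python3 - <<'E'
from h import *
c=cam('top','top10.png')
for k in ('hatch_handle','thermometer','mug','upturned_glass'):
    print(k,[(np.round(d['extent']).tolist(),round(d['p'],2)) for d in robot.find_in(k,'top')][:3])
g=cv2.cvtColor(c['pixels'],cv2.COLOR_BGR2GRAY);g0=cv2.imread('pics/top0.png',0)
m=(g[170:240,200:330]<60).astype(np.uint8);n,l,s,ce=cv2.connectedComponentsWithStats(m)
for i in range(1,n):
    if s[i,4]>8: print(s[i],ce[i]+[200,170])
def W(x,y,z): return Ro.from_euler('z',-.1184).apply((x,y,z))+[.56895,.13446,0]
for x in(.01,.039,.07):
    print(x,[int(g[int(round(v)),int(round(u))]) for u,v in (proj(c,W(x,y,.17)) for y in np.arange(-.15,.02,.005))])
E
```

```text
t: 31.92
position: [0.2961, -0.2228, 0.552]
ee_rot: [3.136, -0.178, -0.001]
wrist_force: [0.1, -1.3, -0.0]
finger_gap: 0.0006
gripper_force: 0.0
t: 32.55
position: [0.1261, -0.3858, 0.551]
ee_rot: [-3.134, 0.187, 0.003]
wrist_force: [0.6, 0.7, -0.1]
finger_gap: 0.0006
gripper_force: 0.0
hatch_handle [([254.0, 178.0, 62.0, 42.0], 0.58)]
thermometer [([414.0, 207.0, 19.0, 46.0], 0.96), ([370.0, 207.0, 2.0, 8.0], 0.5)]
mug [([330.0, 154.0, 34.0, 41.0], 0.6)]
upturned_glass [([373.0, 144.0, 7.0, 33.0], 0.46)]
[70 19  6  9 32] [272.15625 192.78125]
[73 29  5  7 19] [275.63157895 201.84210526]
[106  62  24   8  45] [320.62222222 235.95555556]
0.01 [167, 164, 155, 162, 162, 163, 163, 163, 163, 163, 163, 163, 163, 163, 163, 162, 162, 161, 162, 162, 162, 150, 156, 162, 162, 162, 162, 162, 161, 158, 139, 164, 162, 164]
0.039 [166, 164, 156, 162, 163, 162, 162, 163, 163, 162, 162, 162, 162, 162, 161, 161, 162, 161, 161, 160, 133, 163, 59, 110, 160, 159, 159, 160, 159, 155, 160, 165, 162, 164]
0.07 [165, 165, 152, 163, 164, 164, 164, 164, 163, 164, 164, 164, 163, 163, 163, 164, 162, 164, 162, 161, 114, 27, 53, 159, 161, 162, 161, 162, 161, 170, 154, 165, 163, 164]
```

The opening is fully covered: the plate is uniform right to its -y edge, with no dark gap. The hatch was pushed to its stop and the robot is clear, so I'll hand in.

```bash
python3 -c '
from h import *
print(robot.sign_off())'
```

```text
the job is handed in; nothing more can be done
None
```

I hung the smallest thermometer on the hook with its dial to the glass, pushed the hatch to its end stop and handed the job in at about 33 s; `sign_off` gave no verdict.

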